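Move the charged battery pack from the bench charger to the work light

TASK

Take the charged battery pack out of the bench charger and fit it to the cordless work light: squeeze in its two side tabs while you lift it, so that it comes free without being wrenched against its catches, then push it firmly but not brutally into the light until it is fully home and both tabs have snapped out, locked. Leave it there and do not disturb the other things on the bench.

Things in the scene. Friction and masses are not known exactly. Their poses are not given: they have to be found in the camera images.
- pack: Black stick battery, 80 mm tall, 0.22-0.31 kg, standing in the charger at the start. Origin: centre of the foot's underside, z up. Stick 32 (x) by 36 mm (y) up to z = 49.5 mm, its foot tapering to 27 x 31 mm over the lowest 6 mm; then a cap 62 (x) by 46 mm (y), flat top at 80 mm. Half a turn about z changes nothing: it fits either way round.
- pack_top (a point): Centre of the flat top of the pack's cap, 80 mm above the pack's origin.
- tab_left_face (a point): Middle of the outer face of the grey ribbed push tab on the pack's +y side: 26 mm wide (x), 22 mm high (67 mm above the pack's origin). 59 mm over both tabs at rest, 48 mm with both fully in. Thin mouldings: squeeze with 9 to 20 N; fingers pressing a tab with over 35 N break it (70 N, both fingers together).
- tab_right_face (a point): The same on the pack's -y side. Each tab carries a hook lower on the stick (33 to 42 mm above the pack's origin, 4.5 mm proud at rest): flat on top, sloping below, so that it rides into a well by itself but comes out only with the tab pressed.
- tab_left (a joint): How far the +y tab is pressed in, m: 0 = sprung fully out, 0.0055 = fully in. Its spring gives 2.3 N at rest, 5.9 N fully in. From 0.0045 on, its hook is clear of the lip.
- tab_right (a joint): The same for the -y tab.
- charger: Bench charger: grey case screwed to the bench, 60 mm high, x = -69 (low sloping nose) to +80 mm, 50 mm to either side in y; 5 mm high screw lugs reach y = 70 mm. Origin: on the bench under its well's axis, z up. Pulling at the locked pack with over 20 N wrenches its catches.
- charger_well (a point): Centre of the charger's well mouth, 60 mm up, 34.5 (x) by 38.5 mm (y), vertical. Its +y and -y sides have 6 mm thick lips over pockets that catch the hooks. The pack's y axis lies along the charger's. Locked, the pack's origin is 48 mm below this point; a sprung contact block below pushes it up with 11 N, and lifts it 4 mm when both tabs are in.
- light: Cordless work light, held to the bench on four soft rubber feet: it sinks straight down 1 mm for every 4 N. Grey battery case, top 66 mm up, x = -52 to +48 mm, 52 mm to either side in y; in front (-x) a tilted LED head, x = -100 to -55 mm, 116 mm wide on a 136 mm wide fork, top 131 mm up. Origin: at bench level on its well's axis, z up. A push of over 30 N is brutal.
- light_well (a point): Centre of the light's empty well mouth, 66 mm up; size, lips and pockets as the charger's, pack's y along the light's y. 44 mm down the foot meets a sprung contact block: 7.5 N, 11 N when home. Locked home, the pack's origin is 48 mm below this point. To lock, push on up to 1.5 mm deeper, till the cap stops on the case.
- light_home (a point): On the light's well axis, 18 mm above the bench (it sinks with the light): where the pack's origin is when locked home. Let go before both hooks are under their lips, the pack springs up about 4 mm. Pushed down on its top with the tabs free, it snaps in at 10 to 20 N and then stops firmly.
- brass_tube: Bystander: brass tube with a beaded rim, standing on end, 33 mm across, 100 mm tall. Origin: centre of its underside.
- hammer: Bystander: hammer lying on the bench, 240 mm long along its x, head at +x. Origin: below the middle of its length.
- file: Bystander: small file with wooden handle lying flat, 205 mm long along its x, 12 mm high. Origin: on the bench, near its middle.
- tin: Bystander: green tin of small files, 80 mm across, 100 mm tall (tools to 155 mm). Origin: centre of its underside.
Mind the look-alikes: they are no part of the job. Leave any green look-alike of the pack alone.

How it is judged:
By the outcome, as a careful person would: the job done as asked, in the order asked, and still so for the second after the job is handed in, with the robot touching nothing.
It also fails if it takes over 54 s, if anything falls off the work surface, if the arm or the gripper's body presses on something with over 40 N, if the wrist force passes 120 N, or if a joint passes its speed limit or range.

ROBOT

A 6-joint arm with a two-finger parallel gripper is mounted at the origin on the work surface. World frame = base frame: x ahead of the robot, y to its left, z up, the work surface at z = 0. Lengths are in m, angles in rad, forces in N, time in s.
With the tool pointing down it reaches from about 0.35 to 0.975 m from the base axis. Payload 7.1 kg.
Tool frame: the origin (TCP) lies midway between the tips of the shut fingers; the grasp point (between the pads) lies 19 mm behind it; z points along the fingers, x is the direction in which the jaws open and shut, and the axes are right-handed (so a half turn about z gives the same grasp; the last joint's range is limited). The gripper opens to 88 mm and grips with 3 to 60 N. Pads are 20 mm wide; open, the fingers measure 115 mm over their backs; the gripper's body (75 mm by 178 mm) begins 61 mm behind the grasp point.
Start: joints at [1.28, 0.423, 1.63, -0, 1.089, -0.019], TCP at [0.168, 0.602, 0.223] pointing down, gripper open.
Joint ranges: [-3, 3], [-0.9, 2.11], [0.09, 2.58], [-1.31, 4.45], [0.11, 2.69], [-2.54, 2.54]. Speed limits (rad/s): [2.39, 2.39, 3.01, 3.14, 3.14, 3.14].

INTERFACE

Orientations are given as a unit quaternion [w, x, y, z].
In Python, from station import move_pose, movel, movej, command_gripper, wait, inverse_kinematics, read_camera, camera_info, MotionError, job_done, get_time, get_joint_pos, get_qvel, get_effort, get_tcp_pos, get_ee_rot, get_ft_force, get_ft_torque, get_grip_width gives the robot as it stands. Calls block until the motion is done:
- move_pose(position, orientation): joint-space move of the TCP to a pose.
- movel(position, frame=None, v=0.15, until_force=None): straight line of the TCP; frame=None keeps the orientation; v is the mean speed in m/s. With until_force (N) it stops when the force on the tool has changed by that much, and returns True; else False.
- movej(angles): joint-space move.
- command_gripper(opening): opening from 0.0 (shut) to 1.0 (fully open); the grip force is fixed at half the most; returns when the fingers have stopped.
- wait(seconds).
- inverse_kinematics(position, orientation): joint angles nearest the present ones, or None.
- read_camera(name): name is "scene" or "side" or "wrist"; returns the picture (480x640x3 uint8, red, green, blue); there is no depth.
- camera_info(name): a dict with "intrinsics" (3x3 intrinsics, pixels), "T" (4x4, takes a point from camera to world coordinates); the wrist camera has in their place "tool_from_camera" (4x4, takes a point from camera to tool coordinates, whose origin is the TCP and whose axes are the tool frame's). Camera axes: x right, y up, looking along -z (the intrinsics and any distortion apply to the point x, -y, -z); pixel columns grow to the right and rows downward; lengths in m; the calibration is good to about 2 mm. A picture is of the moment at which its call begins: read the wrist's pose just before it. camera_info takes no time and is no camera call.
A pose or a line that the arm cannot do raises MotionError and nothing moves.
- job_done(): hands the job in, once; it reports no verdict.
Readings, each from a call of its own:
- get_time(): time.
- get_joint_pos(): joint angles.
- get_qvel(): joint speeds.
- get_effort(): joint torques, N m.
- get_tcp_pos(): TCP position.
- get_ee_rot(): TCP orientation.
- get_ft_force(): force on the tool from outside, world axes, zero at the start.
- get_ft_torque(): the same for the moment, N m.
- get_grip_width(): opening from 0.0 (shut) to 1.0 (fully open).
Only numpy, scipy, OpenCV 4.12 (cv2) and the standard library are available. Lean on these libraries where they do the work, as an engineer would, in place of code of your own. Each camera call takes 0.05 s, during which the arm holds its last target. There are 200 camera calls.

## Working session

There is one attempt and no reset: what is moved stays moved. The work goes in short steps, each a Python script; the robot and the scene stay as the last script left them, time stands still between calls to the robot, and variables do not carry over. Pictures are saved under pics/ and viewed, about 8 in all and at most 12, crops included, and the job is handed in when it is done.

```bash
ls; mkdir -p pics; python3 - <<'E'
from station import *
import cv2,numpy as np
for n in("scene","side"):
    im=read_camera(n); cv2.imwrite(f"pics/{n}0.png",im[:,:,::-1]); i=camera_info(n); print(n,np.round(i["intrinsics"],1).tolist(),np.round(i["T"],3).tolist(),[k for k in i])
i=camera_info("wrist");print({k:np.round(v,4).tolist() if not isinstance(v,str) else v for k,v in i.items()})
print(get_time(),get_ee_rot(),get_grip_width(),get_ft_force())
E
```

```text
pics
scene [[526.0, 0.0, 323.9], [0.0, 526.0, 236.4], [0.0, 0.0, 1.0]] [[-0.805, -0.481, 0.348, 0.991], [0.594, -0.642, 0.485, 0.596], [-0.01, 0.597, 0.802, 0.961], [0.0, 0.0, 0.0, 1.0]] ['intrinsics', 'T']
side [[526.7, 0.0, 319.2], [0.0, 526.7, 236.4], [0.0, 0.0, 1.0]] [[-0.938, 0.251, -0.241, 0.354], [-0.348, -0.699, 0.625, 0.706], [-0.012, 0.67, 0.742, 0.867], [0.0, 0.0, 0.0, 1.0]] ['intrinsics', 'T']
{'intrinsics': [[431.9502, 0.0, 318.684], [0.0, 431.9502, 241.3312], [0.0, 0.0, 1.0]], 'tool_from_camera': [[1.0, -0.0005, -0.0002, 0.0003], [-0.0005, -0.9549, -0.297, -0.0815], [-0.0001, 0.297, -0.9549, -0.1627], [0.0, 0.0, 0.0, 1.0]]}
0.1 [ 4.22036257e-04  7.96383439e-01  6.04791632e-01 -5.66171339e-04] 0.9948924313745593 [ 0.31186263 -0.1883884  -1.09123405]
```

View pics/scene0.png

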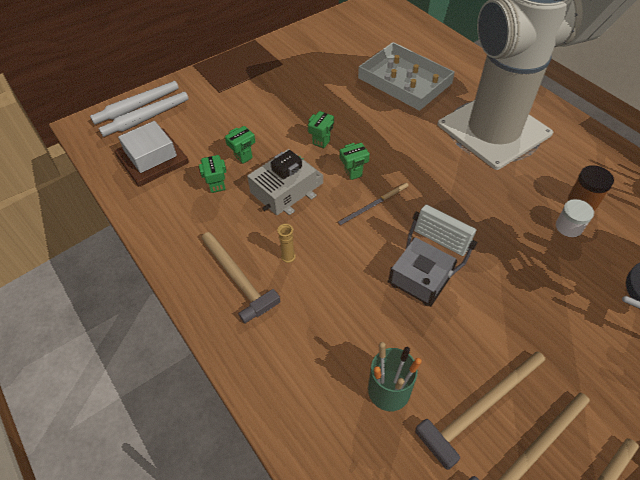

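View pics/side0.png

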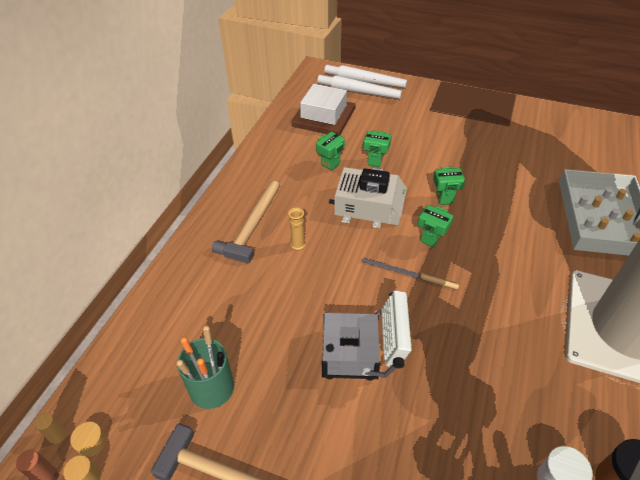

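The scene shows the black pack in the grey charger (scene 287,163; side 374,178), four green look-alike packs around it, and the light with an empty well (scene 433,262; side 349,338). Only the black pack sits in the charger, so that is the one meant. Next I triangulate both, move the wrist camera over each and take close-ups.

```bash
cat > h.py <<'E'
from station import *
import cv2,numpy as np
from scipy.spatial.transform import Rotation as R
def q2R(q): return R.from_quat([q[1],q[2],q[3],q[0]]).as_matrix()
def down(yaw):
    """tool z down, tool x (jaws) at yaw in world"""
    c,s=np.cos(yaw),np.sin(yaw)
    q=R.from_matrix(np.array([[c,s,0],[s,-c,0],[0,0,-1]])).as_quat()
    return np.array([q[3],q[0],q[1],q[2]])
def camT(n,pose=None):
    i=camera_info(n)
    if n!="wrist": return i["intrinsics"],np.array(i["T"])
    T=np.eye(4);T[:3,:3]=q2R(pose[1]);T[:3,3]=pose[0]
    return i["intrinsics"],T@np.array(i["tool_from_camera"])
def ray(K,T,p):
    d=np.array([(p[0]-K[0][2])/K[0][0],-(p[1]-K[1][2])/K[1][1],-1]);d=T[:3,:3]@d
    return T[:3,3],d/np.linalg.norm(d)
def onz(K,T,p,z):
    o,d=ray(K,T,p);return o+d*(z-o[2])/d[2]
def tri(r1,r2):
    A=np.array([r1[1],-r2[1]]).T
    s=np.linalg.lstsq(A,r2[0]-r1[0],rcond=None)[0]
    a=r1[0]+s[0]*r1[1];b=r2[0]+s[1]*r2[1];return (a+b)/2,np.linalg.norm(a-b)
def shot(name):
    pose=(get_tcp_pos(),get_ee_rot());im=read_camera("wrist")
    cv2.imwrite(f"pics/{name}.png",im[:,:,::-1]);np.savez(f"pics/{name}.npz",p=pose[0],q=pose[1]);return im,pose
def load(name):
    z=np.load(f"pics/{name}.npz");return cv2.imread(f"pics/{name}.png"),(z["p"],z["q"])
E
python3 - <<'E'
from h import *
S=camT("scene");D=camT("side")
def t(n,a,b): p,e=tri(ray(*S,a),ray(*D,b));print(n,p.round(3),round(e,4));return p
t("packtop",(287,160),(374,176)); t("well",(433,263),(349,338)); t("tubetop",(286,228),(297,212))
# charger axes: long edges of light & charger on planes
for n,C,a,b,z in[("charger top edge scene near",S,(249,186),(262,209),.06),("charger side long top",D,(335,196),(402,210),.06),("light case -x/+x edge side",D,(324,312),(324,374),.066),("light scene +x edge",S,(391,270),(430,290),.066)]:
    A,B=onz(*C,a,z),onz(*C,b,z);print(n,A.round(3),B.round(3),np.degrees(np.arctan2(*(B-A)[1::-1])).round(1))
E
```

```text
packtop [ 0.553 -0.153  0.095] 0.0013
well [0.478 0.252 0.09 ] 0.0011
tubetop [0.668 0.014 0.103] 0.0009
charger top edge scene near [ 0.652 -0.168  0.06 ] [ 0.665 -0.092  0.06 ] 80.4
charger side long top [ 0.625 -0.099  0.06 ] [ 0.475 -0.106  0.06 ] -177.2
light case -x/+x edge side [0.542 0.201 0.066] [0.5   0.317 0.066] 110.0
light scene +x edge [0.544 0.205 0.066] [0.514 0.286 0.066] 110.7
```

```bash
python3 - <<'E'
from h import *
try:
    move_pose([0.478,0.252,0.24],down(np.radians(110)));shot("light1");print(get_time(),get_joint_pos().round(2))
    move_pose([0.553,-0.153,0.24],down(np.radians(92)));shot("chg1");print(get_time(),get_joint_pos().round(2))
except MotionError as e: print(e)
E
```

```text
1.8583 [ 0.46  0.28  1.8   0.    1.06 -1.46]
3.4333 [-0.29  0.33  1.73  0.    1.08 -1.9 ]
```

View pics/light1.png

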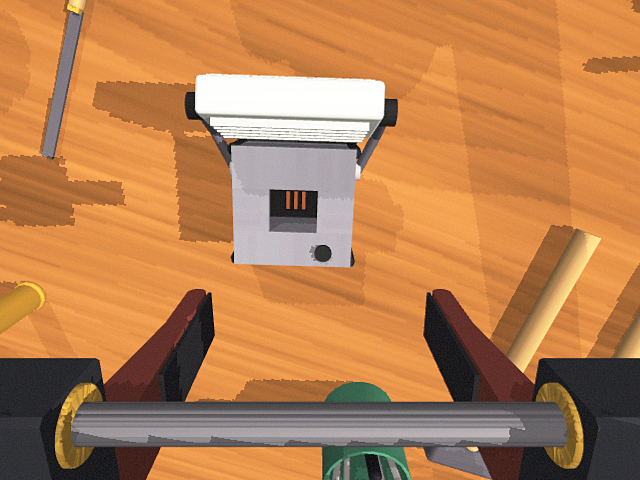

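View pics/chg1.png

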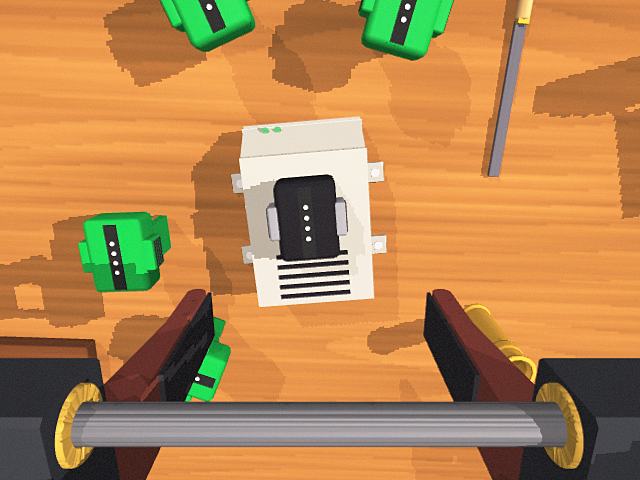

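Wrist views: the light's well mouth spans about (269–318, 190–231), and the black pack's cap spans about (275–338, 176–260) in the charger, with its grey tabs at (272,222) and (341,215). Green look-alikes stand at (125,250), (208,370), (210,20) and (405,25). The black pack in the charger fits the description. I'll refine the poses with masks and confirm in an enlarged crop.

```bash
python3 - <<'E'
from h import *
def ang(A,B): return np.degrees(np.arctan2(*(B-A)[1::-1]))
def rect(name,mask,z,off):
    im,p=load(name);C=camT("wrist",p)
    c=max(cv2.findContours(mask.astype(np.uint8),0,2)[0],key=cv2.contourArea)
    pts=np.array([onz(*C,q,z)[:2] for q in c.reshape(-1,2)+np.array(off)],np.float32)
    r=cv2.minAreaRect(pts*1000);print(name,"centre",np.round(r[0],1),"size",np.round(r[1],1),"ang",round(r[2],1));return c+np.array(off)
crops=[]
im,p=load("light1");g=im.max(2);x0,y0,x1,y1=245,175,345,245
ref=np.median(im[170:185,245:345].reshape(-1,3),0);print("ref",ref)
roi=im[y0:y1,x0:x1].astype(int);m=(np.abs(roi-ref).max(2)>25);m[:, :]&=True;m[65:]=0
c=rect("light1",m,.066,(x0,y0));v=im.copy();cv2.drawContours(v,[c],-1,(0,0,255),1);crops.append(cv2.resize(v[130:290,215:375],(400,400),interpolation=0))
# whole case top for yaw
im,p=load("chg1");x0,y0,x1,y1=255,165,360,275
roi=im[y0:y1,x0:x1];m=(roi.max(2)<75).astype(np.uint8);m[85:]=0
m=cv2.morphologyEx(m,2,np.ones((5,5)));m=cv2.morphologyEx(m,3,np.ones((9,9)))
c=rect("chg1",m,.092,(x0,y0));v=im.copy();cv2.drawContours(v,[c],-1,(0,0,255),1);crops.append(cv2.resize(v[130:310,220:400],(400,400),interpolation=0))
C=camT("wrist",p)
dots=[]
n,l,s,cc=cv2.connectedComponentsWithStats((im[195:245,295:320].min(2)>150).astype(np.uint8))
for i in range(1,n):
    if s[i][4]<40: dots.append(onz(*C,cc[i]+[295,195],.092)[:2])
print("dots",np.round(np.array(dots)*1000,1).tolist())
L=camT("wrist",load("light1")[1])
for n,CC,a,b,z in[("chgL",C,(242,157),(258,305),.06),("chgR",C,(367,150),(374,298),.06),("chgbot",C,(258,305),(374,298),.06),("lgtL",L,(233,147),(235,264),.066),("lgtR",L,(357,148),(353,265),.066),("lgtbot",L,(235,264),(353,265),.066)]:
    A,B=onz(*CC,a,z),onz(*CC,b,z);print(n,A.round(4),B.round(4),ang(A,B).round(1))
cv2.imwrite("pics/c1.png",np.hstack(crops))
E
```

```text
ref [176. 170. 177.]
light1 centre [483.3 233.6] size [36.4 39.7] ang 18.2
chg1 centre [ 548.  -161.2] size [57.1 44.7] ang 6.6
dots [[542.3, -162.3], [550.5, -161.3], [558.2, -160.3], [566.4, -159.3]]
chgL [ 0.5113 -0.2134  0.06  ] [ 0.6382 -0.2016  0.06  ] 5.3
chgR [ 0.5024 -0.1159  0.06  ] [ 0.6279 -0.1011  0.06  ] 6.7
chgbot [ 0.6382 -0.2016  0.06  ] [ 0.6279 -0.1011  0.06  ] 95.9
lgtL [0.4511 0.1733 0.066 ] [0.5419 0.2022 0.066 ] 17.7
lgtR [0.4193 0.2626 0.066 ] [0.5091 0.2946 0.066 ] 19.6
lgtbot [0.5419 0.2022 0.066 ] [0.5091 0.2946 0.066 ] 109.5
```

View pics/c1.png

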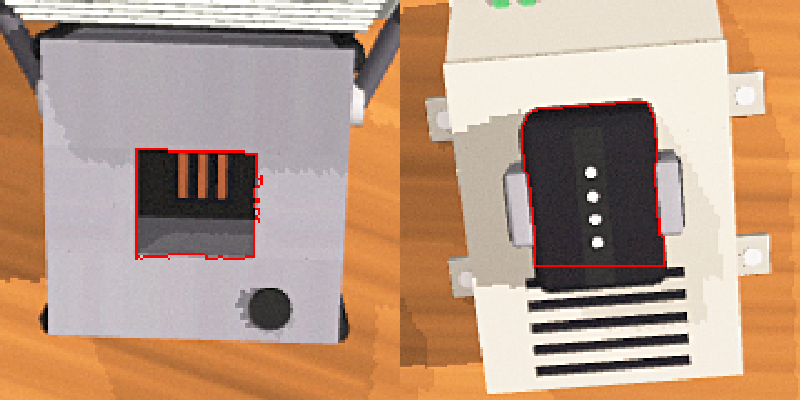

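The crop confirms the black pack, with its tabs, seated in the charger and the light's well outlined correctly. Pack axis ≈ (0.554, -0.1605) at yaw 6.3°, from the dots and the charger's back edge, which agree. Light well ≈ (0.483, 0.2335) at yaw 18.8°. Next I move in and squeeze in steps.

```bash
python3 - <<'E'
from h import *
im,p=load("chg1");C=camT("wrist",p)
e=onz(*C,(310.5,260.5),.092);u=np.array([np.cos(.11),np.sin(.11)]);print("centre from far cap edge",(e[:2]-.031*u).round(4))
Q=down(np.radians(96.3));P=[.554,-.1605]
move_pose(P+[.13],Q)
print("hit",movel(P+[.0645],v=.08,until_force=8),get_tcp_pos().round(4),get_ft_force().round(1))
for o in(.64,.60,.57,.55):
    command_gripper(o);print(o,round(get_grip_width(),4),get_ft_force().round(1),get_ft_torque().round(2),get_time())
shot("grip1")
E
```

```text
centre from far cap edge [ 0.553  -0.1603]
hit False [ 0.5543 -0.1606  0.0647] [ 0.1 -0.8  0.8]
0.64 0.6441 [-1.  -0.8  3.7] [-0.07  0.07 -0.  ] 5.5917
0.6 0.5996 [-0.   1.8  5.6] [0.07 0.13 0.02] 5.8917
0.57 0.5668 [-0.6  0.2  6.6] [-0.03  0.11  0.03] 6.1667
0.55 0.5506 [0.2 0.2 6.3] [-0.02  0.14  0.09] 6.425
```

```bash
python3 - <<'E'
from h import *
for o in(.54,.53):
    command_gripper(o);print(o,round(get_grip_width(),4),get_ft_force().round(1),get_time())
p=get_tcp_pos();f0=get_ft_force()
for dz in(.003,.006,.012,.02):
    h=movel([p[0],p[1],p[2]+dz],v=.02 if dz<.01 else .05,until_force=12);print(h,get_tcp_pos().round(4),get_ft_force().round(1),round(get_grip_width(),4))
    if h: break
shot("grip2")
E
```

```text
0.54 0.5404 [-1.3 -1.   6.7] 6.6917
0.53 0.5335 [-1.1 -1.2  6.7] 6.9083
False [ 0.5544 -0.1607  0.068 ] [-1.6 -0.3  3.4] 0.5339
False [ 0.554  -0.1606  0.0706] [-0.9 -0.3 -3.4] 0.5369
False [ 0.5547 -0.1608  0.0774] [-0.4 -0.2 -2.7] 0.5319
False [ 0.5548 -0.1608  0.0856] [-0.4  0.6 -3.5] 0.5353
```

View pics/grip2.png

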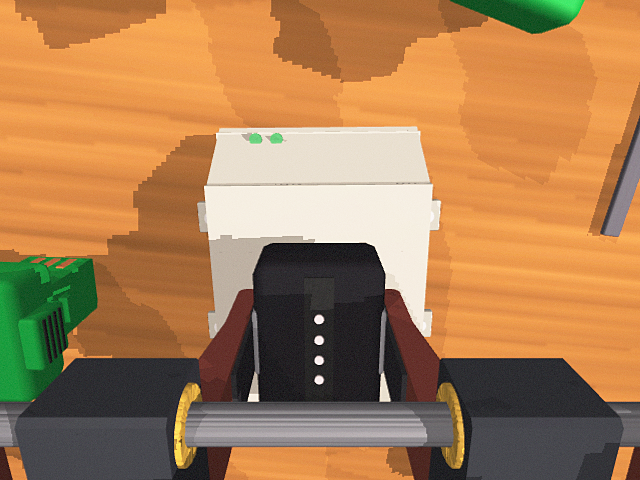

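Pack is free and held: its weight reads about -3 N, the squeeze is steady, and the dots lie at column 319, rows 320–380. Now I check its offset in the hand and carry it over the light.

```bash
python3 - <<'E'
from h import *
im,p=load("grip2");K,T=camT("wrist",(np.zeros(3),np.array([1.,0,0,0])))
n,l,s,cc=cv2.connectedComponentsWithStats((im[310:390,310:330].min(2)>170).astype(np.uint8))
d=np.array([cc[i]+[310,310] for i in range(1,n) if 20<s[i][4]<200]);print(d.round(1).tolist())
for zt in(-.024,-.0275,-.031): print(zt,[onz(K,T,q,zt).round(4)[:2].tolist() for q in (d.mean(0),d[0],d[-1])])
p=get_tcp_pos()
movel([p[0],p[1],.22],v=.15)
Qw=down(np.radians(108.8))
move_pose([.483,.2335,.22],Qw)
# pack bottom = TCP-0.0525 ; stop with foot ~12mm above the well mouth
movel([.483,.2335,.135],v=.1);print(get_tcp_pos().round(4),get_ft_force().round(1),round(get_grip_width(),3),get_time())
shot("over");S=read_camera("scene");D=read_camera("side")
cv2.imwrite("pics/ov.png",np.hstack([cv2.resize(S[190:310,370:490],(400,400)),cv2.resize(D[280:400,290:410],(400,400))])[:,:,::-1])
E
```

```text
[[318.5, 319.2], [318.7, 340.0], [318.6, 360.0], [318.7, 379.7]]
-0.024 [[0.0001, 0.0031], [0.0001, -0.0093], [0.0002, 0.0158]]
-0.0275 [[0.0001, 0.001], [0.0001, -0.0111], [0.0002, 0.0133]]
-0.031 [[0.0001, -0.0012], [0.0001, -0.0129], [0.0002, 0.0109]]
[0.4835 0.2337 0.1355] [ 0.3 -0.  -3. ] 0.536 11.6917
```

View pics/ov.png

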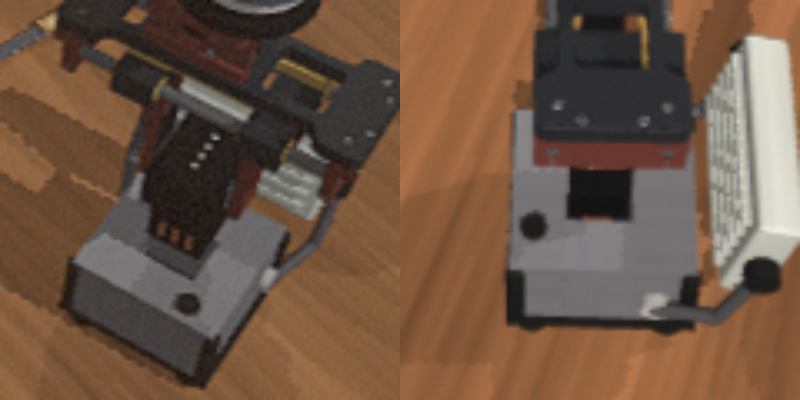

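The pack is over the well with its foot centred. It is centred in the hand to about 1 mm. I lower it with a force guard.

```bash
python3 - <<'E'
from h import *
x,y=.4833,.2333
for z in(.115,.1,.0775):
    h=movel([x,y,z],v=.05,until_force=7);print(h,get_tcp_pos().round(4),get_ft_force().round(1),get_ft_torque().round(2),round(get_grip_width(),3),get_time())
    if h: break
E
```

```text
False [0.4831 0.2332 0.1146] [-0.3  0.3 -3. ] [ 0.1  -0.06 -0.02] 0.535 12.3917
False [0.4831 0.2332 0.0996] [ 0.7  1.  -2.5] [0.06 0.01 0.01] 0.538 12.8417
False [0.4832 0.2333 0.0772] [-0.7 -0.  -3.6] [ 0.09 -0.   -0.01] 0.53 13.4417
```

```bash
python3 - <<'E'
from h import *
x,y=.4833,.2333
command_gripper(.85);print(get_ft_force().round(1))
movel([x,y,.15],v=.1);command_gripper(0);f0=get_ft_force()
print("f0",f0.round(1),movel([x,y,.115],v=.08,until_force=5),get_tcp_pos().round(4))
z=.113;log=[]
while z>.078:
    h=movel([x,y,z],v=.015,until_force=22 ) ;f=get_ft_force()-f0;log.append((z,round(get_tcp_pos()[2],4),round(f[2],1)))
    if h or f[2]>21: break
    z-=.001
print(log,get_time())
shot("press")
E
```

```text
[-0.3  0.5 -0. ]
f0 [ 0.7 -0.6  0.3] False [0.4832 0.2333 0.1147]
[(0.113, np.float64(0.1133), np.float64(-1.2)), (0.112, np.float64(0.1121), np.float64(-0.4)), (0.111, np.float64(0.1109), np.float64(-1.0)), (0.11, np.float64(0.1099), np.float64(-0.7)), (0.109, np.float64(0.1089), np.float64(-0.0)), (0.108, np.float64(0.1079), np.float64(0.3)), (0.107, np.float64(0.1069), np.float64(-0.9)), (0.106, np.float64(0.1059), np.float64(0.2)), (0.105, np.float64(0.105), np.float64(-0.2)), (0.104, np.float64(0.104), np.float64(0.8)), (0.103, np.float64(0.103), np.float64(0.9)), (0.102, np.float64(0.1019), np.float64(0.6)), (0.10099999999999999, np.float64(0.1011), np.float64(2.3)), (0.09999999999999999, np.float64(0.1003), np.float64(5.9)), (0.09899999999999999, np.float64(0.0995), np.float64(8.4)), (0.09799999999999999, np.float64(0.0987), np.float64(8.2)), (0.09699999999999999, np.float64(0.0978), np.float64(9.1)), (0.09599999999999999, np.float64(0.0968), np.float64(8.3)), (0.09499999999999999, np.float64(0.096), np.float64(10.0)), (0.09399999999999999, np.float64(0.0946), np.float64(7.6)), (0.09299999999999999, np.float64(0.0938), np.float64(10.6)), (0.09199999999999998, np.float64(0.093), np.float64(12.5)), (0.09099999999999998, np.float64(0.0923), np.float64(16.2)), (0.08999999999999998, np.float64(0.0915), np.float64(17.6)), (0.08899999999999998, np.float64(0.0908), np.float64(21.4))] 22.9833
```

It stopped firmly: the final slope of about 4 N/mm is the light's feet alone. I back off, look, and re-touch the top to measure the resting height.

```bash
python3 - <<'E'
from h import *
x,y=.4833,.2333
movel([x,y,.11],v=.05);f0=get_ft_force()
h=movel([x,y,.09],v=.01,until_force=3);print("touch",h,get_tcp_pos().round(4),(get_ft_force()-f0).round(1))
movel([x,y,.2],v=.1);command_gripper(1);im,_=shot("fin1");print(get_time())
S=read_camera("scene")
cv2.imwrite("pics/fin.png",np.hstack([cv2.resize(im[130:290,215:375],(400,400)),cv2.resize(S[190:310,370:490],(400,400))])[:,:,::-1])
E
```

```text
touch True [0.4833 0.2332 0.0964] [ 1.5 -0.2  4.1]
27.5
```

View pics/fin.png

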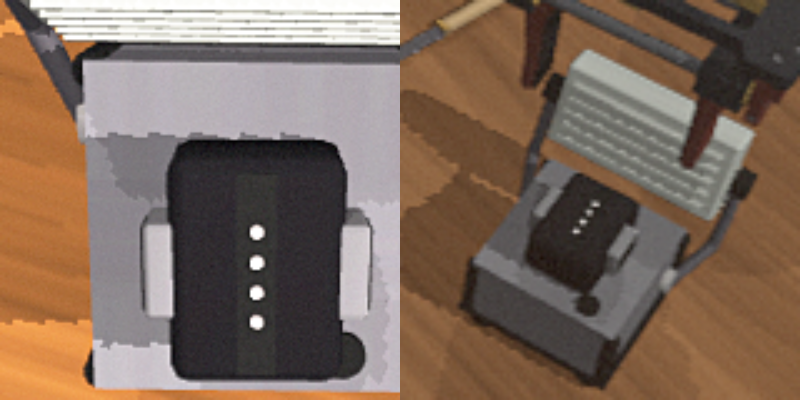

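```bash
python3 - <<'E'
from station import *
print(get_ft_force().round(1),get_time());job_done()
E
```

```text
[-0.7  0.6  0.6] 27.55
the job is handed in; nothing more can be done
```

The black battery pack is out of the charger and locked in the work light; I handed the job in at 27.6 s of the allowed 54 s.

- **Removal:** I squeezed both tabs in and lifted the pack free. The pull on the tool never went beyond about 3.5 N, roughly the pack's own weight.
- **Insertion:** I lowered it into the light's well with no contact force, let go of the tabs and pressed on the top with the shut fingers. It stopped firmly at about 21 N, under the 30 N limit.
- **Last checks:**
  - A light touch with 4 N found the top at 96.4 mm. Allowing for the sink of the feet, that is about 97.4 mm at rest. Locked home is 98 mm; an unlocked pack would sit near 102 mm.
  - In the final picture both tabs stand out evenly, about 60 mm across (59 mm at rest).
- **Not checked:** I could not read the tab joints directly, so "locked" rests on the height and the picture. I didn't compare the other bench items before and after, but the arm felt no unexpected contact during the guarded moves.

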